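# Fetch the thermometer from the half-open drawer and shut it in its case

### The arm

A 6-joint arm with a two-finger parallel gripper is mounted at the origin on the work surface. World frame = base frame: x ahead of the robot, y to its left, z up, the work surface at z = 0. Lengths are in m, angles in rad, forces in N, time in s.
With the tool pointing down it reaches from about 0.35 to 0.975 m from the base axis. Payload 4.9 kg.
Tool frame: the origin (TCP) lies at the very end of the fingers, on their centre line; the grasp point (between the pads) lies 19 mm behind it (grasp_offset is the distance from the TCP to the grasp point, in m); x points along the fingers, y is the direction in which the jaws open and shut, and the axes are right-handed (so a half turn about x gives the same grasp; the last joint's range is limited). The gripper opens to 85 mm and grips with 20 to 120 N. Pads are 22 mm wide; open, the fingers measure 114 mm over their backs; the gripper's body (76 mm by 85 mm) begins 54 mm behind the grasp point. The pads swing forward as they close: fully open they stand 13 mm farther back than shut.
Start: joints at [-1.248, 0.053, 1.613, -0, 1.476, -0.119], TCP at [0.267, -0.565, 0.231] pointing down, gripper open.
Joint ranges: [-3.01, 3.01], [-1.01, 2.22], [0.06, 2.58], [-1.02, 4.17], [0.09, 2.62], [-3.14, 3.14]. Speed limits (rad/s): [2.57, 2.57, 3.14, 3.14, 3.14, 3.14].

### API

Orientations are given as a rotation vector (axis times angle).
In Python, from station import get_obs, get_image, finish_job, grasp_offset gives the robot as it stands.
- The arm moves only by the tool move_arm, never from a script. Its argument "moves" is a list of rows, each a list of 6 numbers: the shift along the world's x, y, z scaled (see below), then the turn, a rotation vector about the world's x, y, z scaled (see below). A call has 1 to 8 rows; each row is the pose to reach, as a shift and turn from the pose commanded when the call began, turning the shorter way round; what a row does not reach only later rows make up. The controller multiplies each number of a shift by 0.12 m and each number of a turn by 2 pi rad. A row lasts 1/8 s, in which the tool goes at most 62.5 mm and 10.7 degrees, less where a joint would pass 70% of its speed; a pose out of reach is approached as far as the arm can. A call with a number of a shift or a turn outside -1 to 1 is refused whole. A call with a gripper value outside its range is refused whole. "gripper" is the closure, from 0 (fully open) to 1 (shut), set as the call begins (left out, the last holds). The fingers move at their own pace and stop on an object; "force" is the grip in N (left out, the last holds). Time passes only in rows, so rows that repeat a pose let the fingers close. It gives the time, the measured TCP pose, the force and the opening at its end, in the units of the state.
- get_obs(): the state, without advancing time (a new reading comes with each control period).
- get_image(name): name is "scene" or "side" or "wrist"; returns a dict with "frame" (420x560x3 uint8, red, green, blue), "fx", "fy", "cx", "cy" (pixels), "T" (4x4, takes a point from camera to world coordinates); the wrist camera has in their place "mount" (4x4, takes a point from camera to tool coordinates, whose origin is the TCP and whose axes are the tool frame's). Camera axes: x right, y up, looking along -z (the intrinsics and any distortion apply to the point x, -y, -z); pixel columns grow to the right and rows downward; lengths in m; the calibration is good to about 2 mm. A picture is of the moment at which its call begins: read the wrist's pose just before it. There is no depth.
- finish_job(): hands the job in, once; it reports no verdict.
The state is a dict: "t": time; "q": joint angles; "dq": joint speeds; "effort": joint torques, N m; "tool_pos": TCP position; "tool_rot": TCP orientation; "contact_force": force on the tool from outside, world axes, zero at the start; "wrist_torque": the same for the moment, N m; "opening": finger opening in m.
Only numpy, scipy, OpenCV 4.12 (cv2) and the standard library are available. Lean on these libraries where they do the work, as an engineer would, in place of code of your own. Each camera call takes 0.05 s, during which the arm holds its last target.

### The job

Take the stick thermometer out from the back of the half-open nightstand drawer, where it lies partly under the glass top, and lay it flat in the open white hard case beside the nightstand. Once you have let go of it, swing the case's lid over and press down firmly on the shut lid, without crushing it, to make sure it is fully home. Leave the other things in the drawer where they lie.

Things in the scene. Friction and masses are not known exactly. Their poses are not given: they have to be found in the camera images.
- nightstand: Fixed low wooden nightstand (400 mm wide, 320 deep) with a clear glass top, upper drawer half open towards the robot. Origin: on the work surface under the middle of the glass top's front edge; x points into the nightstand (away from the robot), y left, z up. In its front right corner (x -160 to -84, y -168 to -98 mm) the drawer holds a fixed acrylic divider box 26 mm high.
- glass_edge (a point): Middle of the upper front edge of the glass top, 207 mm above the work surface; axes as the nightstand's. The glass is 12 mm thick (z 195 to 207 mm) and covers the full width from this edge backwards (+x).
- drawer_floor (a point): Point on the drawer floor's upper face, 100 mm above the work surface, directly below the glass edge; axes as the nightstand's. From here the drawer's inside runs x -162 to 144 mm and y -170 to 170 mm; side walls 45 mm above the floor; front 16 mm thick, 68 mm above the floor, its bar handle out to x -196 mm.
- thermometer: White stick thermometer, 60 g, 135 mm long: square-cornered handle 92 x 28 mm, 24 mm high, grey display and button on top, then a thin round probe. Origin: underside, mid-length; x along it to the probe tip, z up; handle x -67.5 to 24.5 mm. It lies on the drawer floor, handle to the robot, beside two other long white cases in any order (about 100 mm apart), mostly under the glass.
- butt (a point): Centre of the flat butt end of the thermometer's handle, 12 mm above its underside; x runs towards the probe. It starts 15 to 35 mm in front of the glass edge.
- brush_case: White plastic toothbrush case with rounded edges, 150 x 26 x 24 mm, a plain bar with no probe; to be left alone. Origin: centre of its underside, x along it.
- glasses_case: White plastic spectacle case with rounded edges, 150 x 46 x 28 mm; to be left alone. Origin: centre of its underside, x along it.
- pill_tray: Grey plastic weekly pill tray with seven small lids, 34 x 140 x 22 mm (long along its y), lying near the drawer's front; to be left alone. Origin: centre of its underside.
- ring_dish: Pale pink ceramic ring dish, 76 mm across, 22 mm high, in the drawer; to be left alone. Origin: centre of its underside.
- case: Fixed white plastic hard case base, open on top: 175 mm along x, 98 mm along y, walls 4 mm thick and 22 mm high, inner floor 4 mm above the work surface. Origin: centre of its underside; x along its long side (away from the robot), y towards the hinge side (left). Its lid is hinged along the +y upper edge.
- case_hinge (a point): Middle of the lid's hinge line, on the case's +y upper edge, 22 mm above the work surface; axes as the case's.
- lid_edge (a point): Middle of the lid's free edge at its rim, 98 mm from the hinge line. The lid is a shallow shell 14 mm deep: its outer face is 14 mm from the rim plane (shut: top at 36 mm above the work surface; wide open: facing down).
- lid (a joint): Lid angle in rad: 0 fully shut, grows as it opens towards +y, 1.57 upright, 2.9 leaning far back. It starts wide open (2.5 to 2.75). A stiff hinge holds it wherever it is left.
There are look-alikes about, which are no part of the job. What is shaped like the thermometer but red is not meant. Leave any red look-alike of the case alone.

How it is judged:
By the outcome, as a careful person would: the job done as asked, in the order asked, and still so for the second after the job is handed in, with the robot touching nothing.
It also fails if it takes over 72 s, if anything falls off the work surface, if the arm or the gripper's body presses on something with over 40 N, if the wrist force passes 120 N, or if a joint passes its speed limit or range.

## Working session

There is one attempt and no reset: what is moved stays moved. The work goes in short steps, Python scripts to look and compute and a tool call to move; the robot and the scene stay as the last step left them, time stands still between calls to the robot, and variables do not carry over. Pictures are saved under pics/ and viewed, and the job is handed in when it is done.

Besides the shell and the picture viewer there is one more tool, called after "Request:" as name(argument=value, ...), one argument or row to a line, values as JSON. move_arm: Moves the arm, as the interface text tells. Its arguments: {"type":"object","properties":{"moves":{"type":"array","items":{"type":"array","items":{"type":"number","minimum":-1,"maximum":1}}},"gripper":{"type":"number"},"force":{"type":"number"}},"required":["moves"]}

```bash
mkdir -p pics; ls; python3 - <<'E'
from station import get_obs,get_image,grasp_offset
import cv2,numpy as np
print(get_obs(),grasp_offset)
for n in ["scene","side","wrist"]:
    im=get_image(n); cv2.imwrite(f"pics/{n}0.png",im["frame"][:,:,::-1])
    print(n,{k:(np.round(v,4).tolist() if k!="frame" else 0) for k,v in im.items()})
E
```

```text
pics
{'t': 0.0, 'q': array([-1.24799811e+00,  5.33611503e-02,  1.61433007e+00,  4.25526439e-05,
        1.47602919e+00, -1.18988811e-01]), 'dq': array([ 0.00103345, -0.0004717 ,  0.00046412, -0.00048853, -0.00017445,
        0.00082261]), 'effort': array([-6.50283819e-04, -3.93683982e+01, -3.70179498e+01, -1.23298000e-04,
        7.15169474e-03, -7.48839966e-06]), 'tool_pos': array([ 0.26703356, -0.56436855,  0.23003884]), 'tool_rot': array([ 1.97733982,  0.44621194, -1.97769312]), 'contact_force': array([-0.04781525,  0.03420638, -0.04779139]), 'wrist_torque': array([ 0.02271689, -0.04369328, -0.0056042 ]), 'opening': 0.08520151961198959} 0.0187
scene {'frame': 0, 'fx': 383.7375, 'fy': 383.7375, 'cx': 275.3688, 'cy': 201.2419, 'T': [[-0.2985, -0.7503, 0.5899, 1.0811], [0.9544, -0.2416, 0.1755, 0.2299], [0.0108, 0.6153, 0.7882, 0.8887], [0.0, 0.0, 0.0, 1.0]]}
side {'frame': 0, 'fx': 382.838, 'fy': 382.838, 'cx': 278.4269, 'cy': 203.4109, 'T': [[0.9433, 0.2601, -0.2063, 0.384], [-0.3317, 0.7114, -0.6196, -0.4], [-0.0144, 0.6529, 0.7573, 0.7135], [0.0, 0.0, 0.0, 1.0]]}
wrist {'frame': 0, 'fx': 374.7793, 'fy': 374.7793, 'cx': 283.8148, 'cy': 205.6413, 'mount': [[0.0012, 0.2624, -0.965, -0.1421], [1.0, 0.0004, 0.0013, -0.0004], [0.0007, -0.965, -0.2624, -0.0671], [0.0, 0.0, 0.0, 1.0]]}
```

View pics/scene0.png

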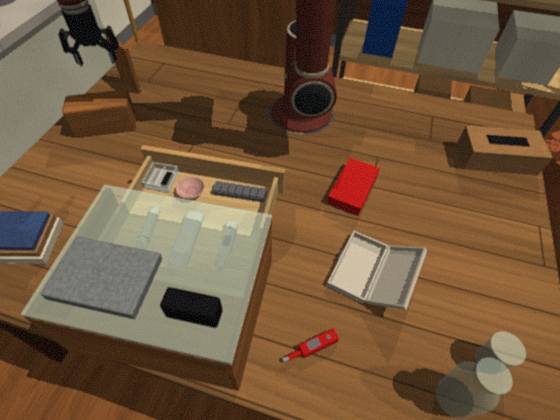

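View pics/side0.png

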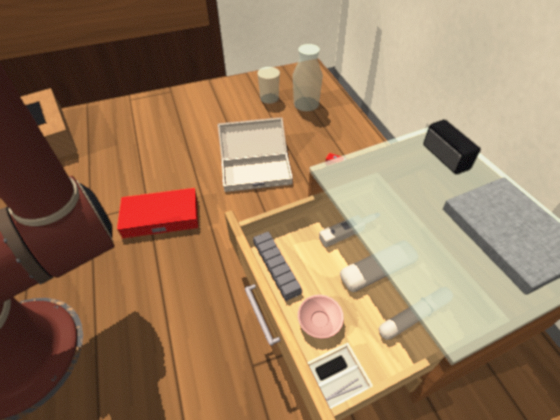

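View pics/wrist0.png

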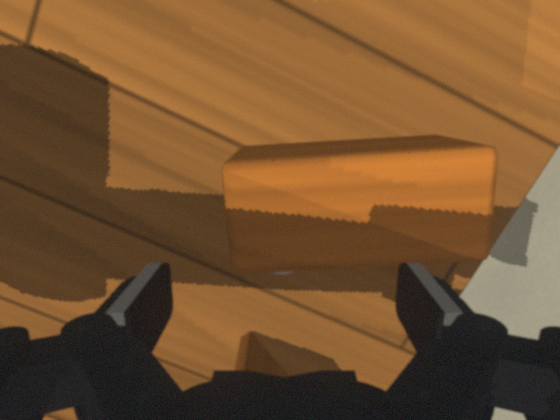

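```bash
cat > h.py <<'E'
import numpy as np, cv2
from station import get_obs,get_image
from scipy.spatial.transform import Rotation as R
def cam(n):
    o=get_obs(); im=get_image(n)
    if "T" in im: T=im["T"]
    else:
        A=np.eye(4);A[:3,:3]=R.from_rotvec(o["tool_rot"]).as_matrix();A[:3,3]=o["tool_pos"];T=A@im["mount"]
    return im,T
def ray(im,T,u,v):
    d=np.array([(u-im["cx"])/im["fx"],-(v-im["cy"])/im["fy"],-1.]); d=T[:3,:3]@d
    return T[:3,3],d/np.linalg.norm(d)
def onz(im,T,u,v,z):
    o,d=ray(im,T,u,v); return o+d*(z-o[2])/d[2]
def proj(im,T,p):
    c=np.linalg.inv(T)@np.append(p,1); return im["cx"]+im["fx"]*c[0]/-c[2], im["cy"]-im["fy"]*c[1]/-c[2]
def tri(r1,r2):
    A=[];b=[]
    for o,d in (r1,r2):
        M=np.eye(3)-np.outer(d,d);A.append(M);b.append(M@o)
    p=np.linalg.lstsq(np.vstack(A),np.hstack(b),rcond=None)[0]
    return p,[np.linalg.norm((np.eye(3)-np.outer(d,d))@(p-o)) for o,d in (r1,r2)]
E
python3 - <<'E'
import cv2
a=cv2.imread('pics/side0.png');b=cv2.imread('pics/scene0.png')
cv2.imwrite('pics/sz1.png',cv2.resize(a[180:400,220:480],None,fx=3,fy=2.7,interpolation=cv2.INTER_CUBIC)[:600,:800])
cv2.imwrite('pics/sc1.png',cv2.resize(b[130:290,100:300],None,fx=3.7,fy=3.7,interpolation=cv2.INTER_CUBIC))
cv2.imwrite('pics/sc2.png',cv2.resize(b[220:320,310:440],None,fx=6,fy=6,interpolation=cv2.INTER_CUBIC))
cv2.imwrite('pics/sz2.png',cv2.resize(a[110:200,200:310],None,fx=6,fy=6,interpolation=cv2.INTER_CUBIC))
E
```

```text
(no output)
```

View pics/sz1.png

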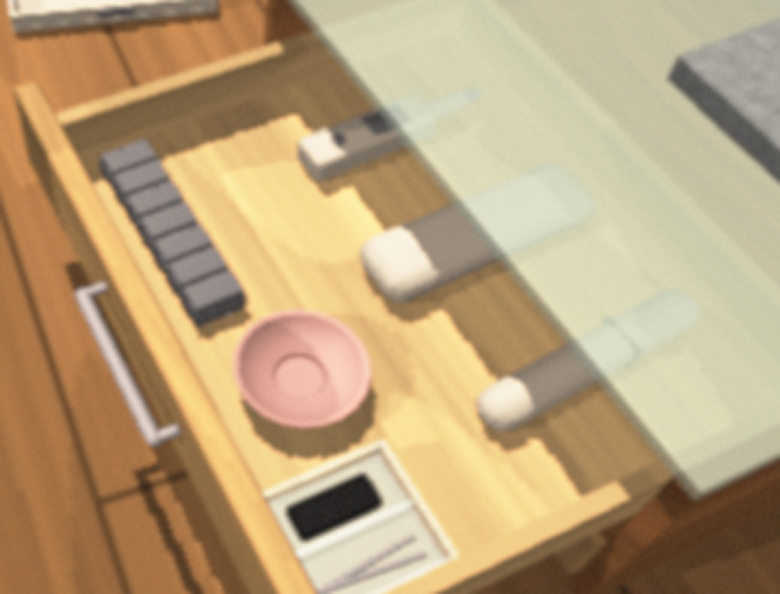

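View pics/sc1.png

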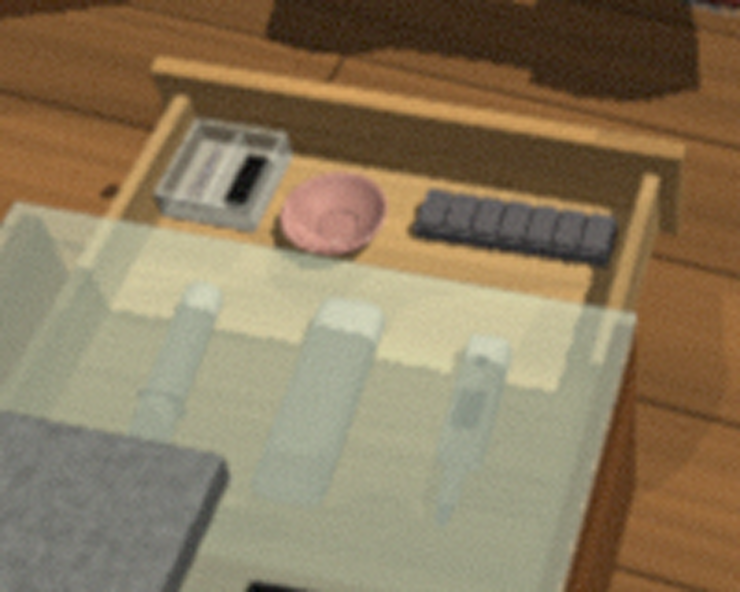

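View pics/sc2.png

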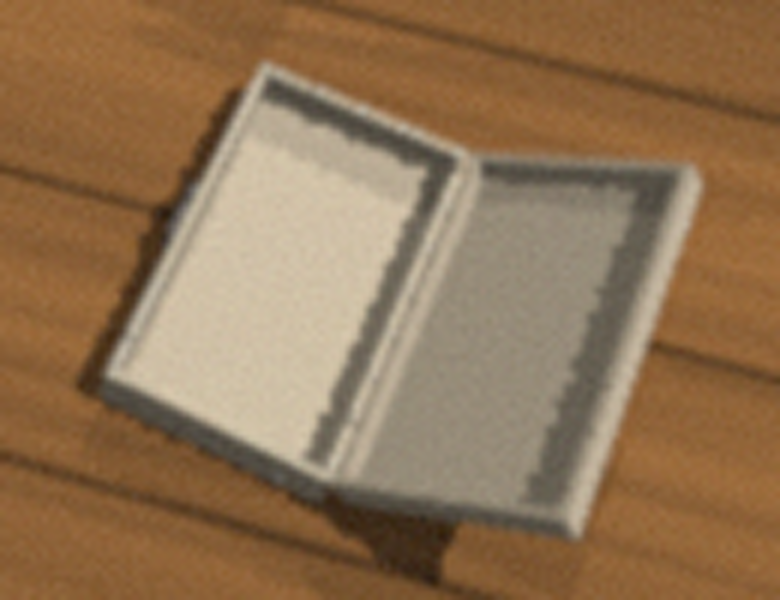

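View pics/sz2.png

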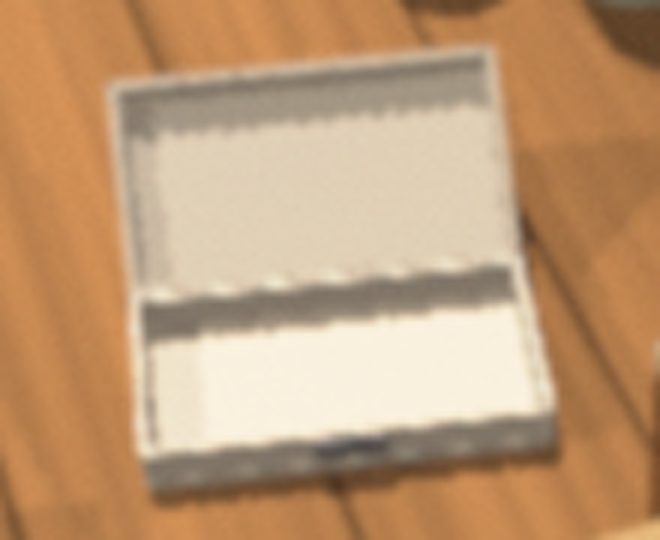

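```bash
python3 - <<'E'
from h import *
np.set_printoptions(precision=4,suppress=True)
S,TS=cam("scene");D,TD=cam("side")
def both(a,b,name): 
    p,e=tri(ray(S,TS,*a),ray(D,TD,*b)); print(name,p,np.round(e,4)); return p
sc=lambda x,y:(100+x/3.7,130+y/3.7)
sz=lambda x,y:(220+x/3,180+y/2.7)
c1=lambda x,y:(310+x/6,220+y/6)
c2=lambda x,y:(200+x/6,110+y/6)
for n,p in dict(nr=(265,68),fr=(105,378),hn=(465,155),hf=(335,475)).items(): print(n,onz(S,TS,*c1(*p),.022))
print('case side',[onz(D,TD,*c2(*p),.022) for p in [(145,455),(553,412),(135,290),(522,262)]])
both(c1(695,170),c2(112,85),'lid near'); both(c1(575,535),c2(492,48),'lid far')
print('glass scene',onz(S,TS,*sc(15,205),.207),onz(S,TS,*sc(635,315),.207))
print('drawer front outer top corner', onz(S,TS,*sc(155,60),.168),onz(S,TS,*sc(683,148),.168), )
print('drawer side', onz(D,TD,*sz(20,88),.168))
print('glass side',onz(D,TD,*sz(690,495),.207),onz(D,TD,*sz(285,-10),.207))
# thermometer butt top corners z=.124, side
print('butt side top', [onz(D,TD,*sz(*p),.124) for p in [(301,143),(318,168)]])
print('scene butt through glass',[onz(S,TS,*sc(*p),.124) for p in [(470,337),(508,342)]])
print('probe tip',onz(S,TS,*sc(443,520),.112),onz(D,TD,*sz(475,95),.112))
E
```

```text
nr [0.4657 0.2708 0.022 ]
fr [0.6367 0.2352 0.022 ]
hn [0.4842 0.3629 0.022 ]
hf [0.6501 0.3321 0.022 ]
case side [array([0.4646, 0.2666, 0.022 ]), array([0.6323, 0.2316, 0.022 ]), array([0.485 , 0.3663, 0.022 ]), array([0.6525, 0.3241, 0.022 ])]
lid near [0.4998 0.4454 0.0744] [0.0012 0.0012]
lid far [0.6709 0.415  0.0705] [0.0003 0.0003]
glass scene [ 0.648  -0.3132  0.207 ] [0.6103 0.0818 0.207 ]
drawer front outer top corner [ 0.4731 -0.3253  0.168 ] [0.4382 0.0617 0.168 ]
drawer side [0.4353 0.058  0.168 ]
glass side [ 0.6383 -0.3151  0.207 ] [0.6078 0.0537 0.207 ]
butt side top [array([ 0.5948, -0.0152,  0.124 ]), array([ 0.5962, -0.0384,  0.124 ])]
scene butt through glass [array([ 0.603 , -0.0338,  0.124 ]), array([ 0.5991, -0.0087,  0.124 ])]
probe tip [ 0.7266 -0.0031  0.112 ] [ 0.7262 -0.0065  0.112 ]
```

```bash
python3 - <<'E'
from h import *
np.set_printoptions(precision=3,suppress=True)
o=get_obs(); M=R.from_rotvec(o["tool_rot"]).as_matrix(); print(M)
print(o['t'])
E
```

```text
[[-0.     0.428 -0.904]
 [ 0.001 -0.904 -0.428]
 [-1.    -0.001 -0.   ]]
0.25
```

Request:
move_arm(
  moves=[
    [0.15,0.5,0.5,0,0,-0.025],
    [0.3,1,1,0,0,-0.05],
    [0.3,1,1,0,0,-0.05],
  ],
  gripper=0.3,
)

```text
t: 0.62
tool_pos: [0.3037, -0.4437, 0.3534]
tool_rot: [2.156, 0.135, -2.154]
contact_force: [0.1, 0.5, 0.2]
opening: 0.0597
```

Request:
move_arm(
  moves=[
    [0.15,0.5,0,0,0,0],
    [0.3,1,0,0,0,0],
    [0.3,1,0,0,0,0],
  ],
)

```text
t: 1.0
tool_pos: [0.3402, -0.3221, 0.352]
tool_rot: [2.154, 0.142, -2.151]
contact_force: [0.1, -0.3, 0.1]
opening: 0.0598
```

Request:
move_arm(
  moves=[
    [0.15,0.5,0,0,0,0],
    [0.3,1,0,0,0,0],
    [0.3,1,0,0,0,0],
  ],
)

```text
t: 1.38
tool_pos: [0.3761, -0.2027, 0.3517]
tool_rot: [2.153, 0.143, -2.151]
contact_force: [0.2, -0.5, 0.3]
opening: 0.0598
```

Request:
move_arm(
  moves=[
    [0.25,0.5,0,0,-0.029,0],
    [0.5,1,0,0,-0.058,0],
    [0.5,1,0,0,-0.08,0],
  ],
)

```text
t: 1.75
tool_pos: [0.436, -0.0834, 0.3519]
tool_rot: [2.61, 0.102, -1.534]
contact_force: [-0.5, -0.2, 0.5]
opening: 0.0597
```

```bash
python3 - <<'E'
from h import *
np.set_printoptions(precision=3,suppress=True)
o=get_obs(); M=R.from_rotvec(o["tool_rot"]).as_matrix(); print(M,o['tool_pos'],o['q'])
im,T=cam("wrist"); cv2.imwrite('pics/w1.png',cv2.resize(im["frame"][:,:,::-1],None,fx=1.4,fy=1.4))
E
```

```text
[[ 0.486  0.115 -0.866]
 [ 0.001 -0.991 -0.131]
 [-0.874  0.063 -0.482]] [ 0.436 -0.083  0.352] [-0.513 -0.818  2.125  0.246  1.389  0.937]
```

View pics/w1.png

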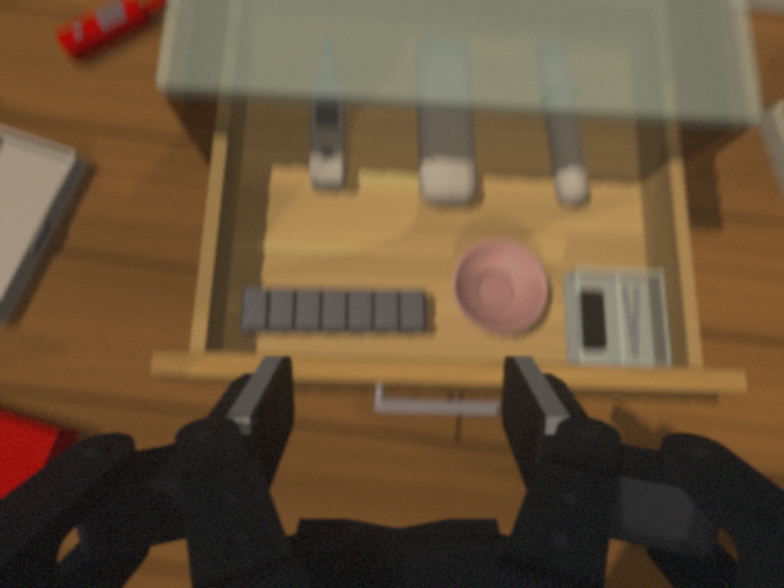

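```bash
python3 - <<'E'
from h import *
np.set_printoptions(precision=4,suppress=True)
im,T=cam("wrist"); f=im["frame"][:,:,::-1]
cv2.imwrite('pics/w2.png',cv2.resize(f[10:150,200:260],None,fx=4,fy=4,interpolation=cv2.INTER_CUBIC))
s=lambda x,y:(x/1.4,y/1.4)
print('butt top L,R',onz(im,T,*s(311,186),.124),onz(im,T,*s(343,187),.124))
print('tip',onz(im,T,*s(328,40),.112))
print('front outer top L,R',onz(im,T,*s(153,372),.168),onz(im,T,*s(745,388),.168))
print('front inner top L,R',onz(im,T,*s(170,353),.168),onz(im,T,*s(742,370),.168))
print('glass lower edge?',[onz(im,T,*s(*p),.195) for p in [(166,92),(755,124)]])
print('glass upper edge?',[onz(im,T,*s(*p),.207) for p in [(166,82),(755,115)]])
print('dish',onz(im,T,*s(501,286),.115),'tray corners',[onz(im,T,*s(*p),.122) for p in [(243,288),(425,290),(427,332),(243,332)]])
print('glasses butt',onz(im,T,*s(449,200),.114), 'left wall', [onz(im,T,*s(*p),.145) for p in [(222,140),(207,345)]])
E
```

```text
butt top L,R [ 0.5907 -0.0112  0.124 ] [ 0.5934 -0.0359  0.124 ]
tip [ 0.7331 -0.0031  0.112 ]
front outer top L,R [0.4343 0.0592 0.168 ] [ 0.4687 -0.3217  0.168 ]
front inner top L,R [0.4472 0.0514 0.168 ] [ 0.4804 -0.3203  0.168 ]
glass lower edge? [array([0.6119, 0.0798, 0.195 ]), array([ 0.6481, -0.3182,  0.195 ])]
glass upper edge? [array([0.6116, 0.0754, 0.207 ]), array([ 0.6463, -0.3091,  0.207 ])]
dish [ 0.5321 -0.1676  0.115 ] tray corners [array([0.504 , 0.0263, 0.122 ]), array([ 0.5196, -0.1083,  0.122 ]), array([ 0.4879, -0.113 ,  0.122 ]), array([0.4716, 0.0204, 0.122 ])]
glasses butt [ 0.5985 -0.1208  0.114 ] left wall [array([0.6089, 0.056 , 0.145 ]), array([0.457 , 0.0369, 0.145 ])]
```

View pics/w2.png

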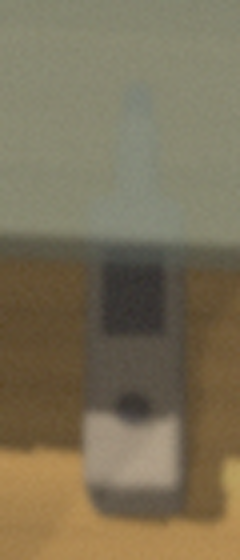

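```bash
python3 - <<'E'
from h import *
np.set_printoptions(precision=4,suppress=True)
im,T=cam("wrist")
s=lambda x,y:(200+x/4,10+y/4)
P=lambda x,y,z=.124:onz(im,T,*s(x,y),z)
bl,br=P(85,487),P(180,487); tl,tr=P(90,262),P(182,262)
print(bl,br,tl,tr,np.linalg.norm(bl-br),[np.degrees(np.arctan2(*(b-a)[1::-1])) for a,b in((bl,tl),(br,tr))])
tip=P(138,85,.112); m=(bl+br)/2; print(m,tip,tip-m,np.degrees(np.arctan2(*(tip-m)[1::-1])),np.linalg.norm((tip-m)[:2]))
print('bottom',P(97,515,.1),P(183,515,.1))
E
```

```text
[ 0.59  -0.012  0.124] [ 0.5936 -0.0375  0.124 ] [ 0.6581 -0.0032  0.124 ] [ 0.6619 -0.0289  0.124 ] 0.025753480061277045 [np.float64(7.3482126833541415), np.float64(7.223654926687959)]
[ 0.5918 -0.0248  0.124 ] [ 0.7266 -0.0063  0.112 ] [ 0.1348  0.0184 -0.012 ] 7.780438709030153 0.1360635377297337
bottom [ 0.5924 -0.0127  0.1   ] [ 0.5957 -0.0371  0.1   ]
```

```bash
cat >> h.py <<'E'
def des(psi,tilt):
    p,t=np.radians(psi),np.radians(tilt)
    x=np.array([np.cos(p)*np.sin(t),np.sin(p)*np.sin(t),-np.cos(t)]);y=np.array([np.sin(p),-np.cos(p),0])
    return np.stack([x,y,np.cross(x,y)],1)
def togo(pos,M=None):
    o=get_obs(); C=R.from_rotvec(o["tool_rot"]).as_matrix()
    s=(np.array(pos)-o["tool_pos"])/0.12
    r=np.zeros(3) if M is None else R.from_matrix(M@C.T).as_rotvec()/(2*np.pi)
    print('shift',np.round(s,3),'turn',np.round(r,4),'deg',np.round(np.linalg.norm(r)*360,1),'t',round(o['t'],2),'F',np.round(o['contact_force'],1),'op',round(o['opening'],4),'q',np.round(o['q'],2))
E
python3 - <<'E'
from h import *
togo([0.545,-0.031,0.20],des(7.5,45))
E
```

```text
shift [ 0.922  0.457 -1.255] turn [ 0.0153 -0.0443  0.0047] deg 16.9 t 1.9 F [ 0.9 -0.6 -0.1] op 0.06 q [-0.52 -0.82  2.12  0.24  1.39  0.94]
```

Request:
move_arm(
  moves=[
    [0.46,0.23,-0.2,0.008,-0.022,0.002],
    [0.92,0.46,-0.5,0.015,-0.044,0.005],
    [0.92,0.46,-0.9,0.015,-0.044,0.005],
    [0.92,0.46,-0.9,0.015,-0.044,0.005],
  ],
)

```text
t: 2.4
tool_pos: [0.5437, -0.0298, 0.2359]
tool_rot: [2.844, 0.194, -1.2]
contact_force: [0.2, 0.5, 0.9]
opening: 0.0602
```

```bash
python3 - <<'E'
from h import *
togo([0.552,-0.030,0.174],des(7.5,45))
togo([0.615,-0.0215,0.111],des(7.5,45))
im,T=cam("wrist"); cv2.imwrite('pics/w3.png',im["frame"][:,:,::-1])
E
```

```text
shift [ 0.069 -0.001 -0.516] turn [-0.0004 -0.0021 -0.0006] deg 0.8 t 2.4 F [0.2 0.5 0.9] op 0.0602 q [-0.37 -0.63  2.29  0.47  0.84  0.87]
shift [ 0.594  0.069 -1.041] turn [-0.0004 -0.0021 -0.0006] deg 0.8 t 2.4 F [0.2 0.5 0.9] op 0.0602 q [-0.37 -0.63  2.29  0.47  0.84  0.87]
```

View pics/w3.png

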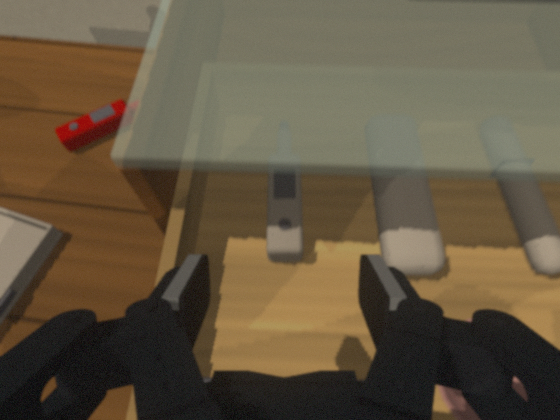

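```bash
python3 - <<'E'
from h import *
np.set_printoptions(precision=4,suppress=True)
im,T=cam("wrist"); f=im["frame"]
cv2.imwrite('pics/w4.png',cv2.resize(f[100:280,200:440,::-1],None,fx=3,fy=3,interpolation=cv2.INTER_CUBIC))
bl=onz(im,T,267.5,249,.124);br=onz(im,T,301.5,249,.124);print(bl,br,(bl+br)/2)
print('glass edge low',onz(im,T,120,166,.195),onz(im,T,420,174,.195))
E
```

```text
[ 0.6021 -0.0096  0.124 ] [ 0.6055 -0.0352  0.124 ] [ 0.6038 -0.0224  0.124 ]
glass edge low [0.6166 0.0842 0.195 ] [ 0.6352 -0.1035  0.195 ]
```

View pics/w4.png

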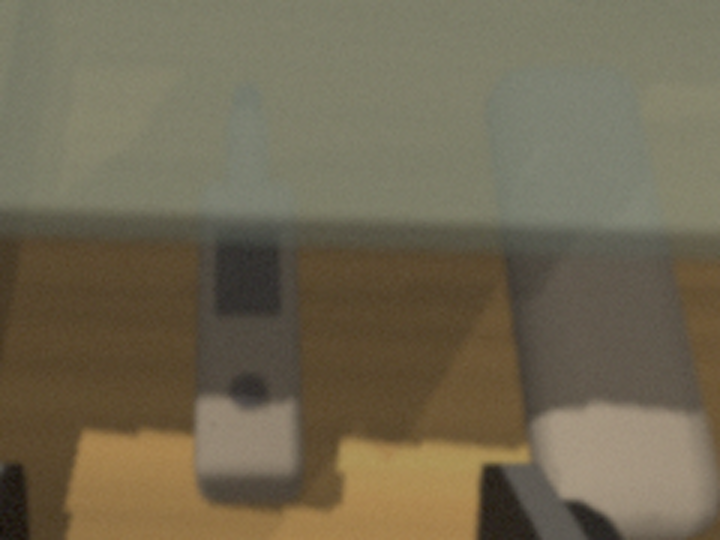

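Request:
move_arm(
  moves=[
    [0.04,0,-0.25,0,0,0],
    [0.07,0,-0.5,0,0,0],
    [0.33,0.03,-0.77,0,0,0],
    [0.59,0.05,-1,0,0,0],
    [0.59,0.05,-1,0,0,0],
    [0.59,0.05,-1,0,0,0],
  ],
)

```text
t: 3.25
tool_pos: [0.6185, -0.0251, 0.1273]
tool_rot: [2.85, 0.189, -1.172]
contact_force: [0.1, 0.0, 0.8]
opening: 0.06
```

```bash
python3 - <<'E'
from h import *
togo([0.615,-0.0215,0.112],des(7.5,45))
for n in("wrist","side"):
    im,T=cam(n); cv2.imwrite(f'pics/{n}5.png',im["frame"][:,:,::-1])
E
```

```text
shift [-0.029  0.03  -0.127] turn [ 0.0005  0.0008 -0.0005] deg 0.4 t 3.25 F [0.1 0.  0.8] op 0.06 q [-0.3  -0.25  2.22  0.64  0.51  0.68]
```

View pics/wrist5.png

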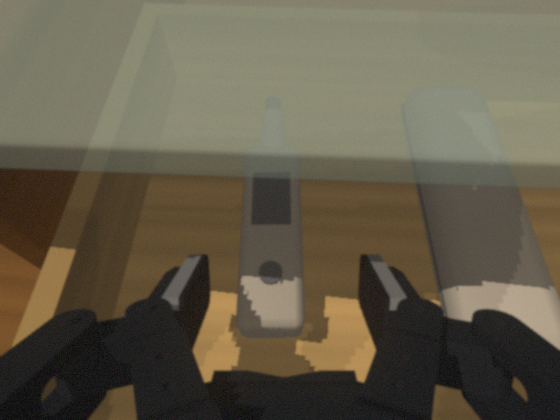

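View pics/side5.png

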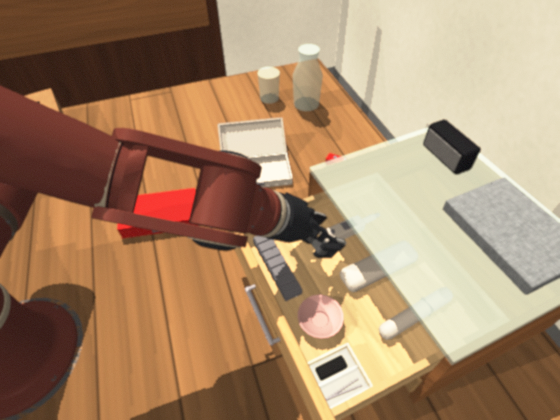

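```bash
python3 - <<'E'
from h import *
np.set_printoptions(precision=4,suppress=True)
im,T=cam("wrist")
for uv in [(239,327),(302,327),(243,285),(299,285),(270,272),(246,170),(299,170)]: print(uv,onz(im,T,*uv,.124))
o=get_obs();M=R.from_rotvec(o["tool_rot"]).as_matrix()
print('TCP px',proj(im,T,o["tool_pos"]))
E
```

```text
(239, 327) [ 0.5939 -0.0097  0.124 ]
(302, 327) [ 0.5971 -0.0341  0.124 ]
(243, 285) [ 0.6107 -0.0081  0.124 ]
(299, 285) [ 0.6138 -0.031   0.124 ]
(270, 272) [ 0.6177 -0.0183  0.124 ]
(246, 170) [0.668  0.0013 0.124 ]
(299, 170) [ 0.6715 -0.0245  0.124 ]
TCP px (np.float64(284.99227090470106), np.float64(271.7403725714297))
```

Request:
move_arm(
  moves=[
    [-0.01,0.05,-0.06,0,0,0],
    [-0.01,0.05,-0.12,0,0,0],
    [-0.01,0.05,-0.12,0,0,0],
  ],
)

```text
t: 3.78
tool_pos: [0.6143, -0.0173, 0.1075]
tool_rot: [2.847, 0.192, -1.183]
contact_force: [-0.2, 0.2, -0.3]
opening: 0.06
```

Request:
move_arm(
  moves=[
    [0,0,0,0,0,0],
    [0,0,0,0,0,0],
    [0,0,0,0,0,0],
    [0,0,0,0,0,0],
  ],
  gripper=0.85,
  force=40,
)

```text
t: 4.28
tool_pos: [0.6154, -0.0179, 0.1093]
tool_rot: [2.848, 0.191, -1.179]
contact_force: [0.7, -0.5, 1.0]
opening: 0.0269
```

```bash
python3 - <<'E'
from h import *
togo([0.617,-0.019,0.112],des(7.5,45))
im,T=cam("wrist"); cv2.imwrite(f'pics/w6.png',im["frame"][:,:,::-1])
E
```

```text
shift [ 0.013 -0.009  0.023] turn [ 0.0003  0.0001 -0.0006] deg 0.2 t 4.28 F [ 0.7 -0.5  1. ] op 0.0269 q [-0.28 -0.23  2.24  0.67  0.48  0.66]
```

View pics/w6.png

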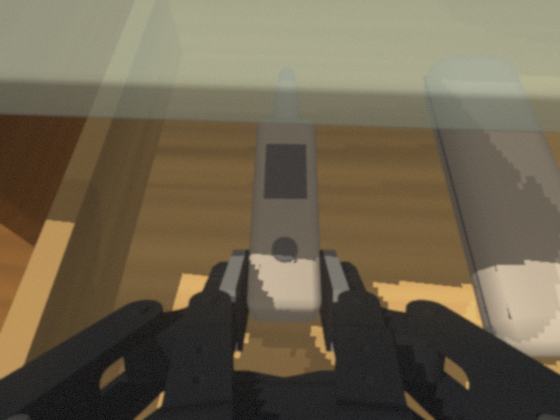

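Request:
move_arm(
  moves=[
    [0,0,0.15,0,0,0],
    [-0.15,-0.01,0.3,0,0,0],
    [-0.35,-0.03,0.42,0,0,0],
    [-0.55,-0.05,0.42,0,0,0],
    [-0.7,-0.06,0.42,0,0,0],
    [-0.7,-0.06,0.42,0,0,0],
  ],
)

```text
t: 5.08
tool_pos: [0.5305, -0.025, 0.1588]
tool_rot: [2.848, 0.19, -1.18]
contact_force: [0.0, 1.1, 0.5]
opening: 0.0269
```

```bash
python3 - <<'E'
from h import *
togo([0.617,-0.019,0.112],des(7.5,45))
for n in("wrist","scene"):
    im,T=cam(n); cv2.imwrite(f'pics/{n}7.png',im["frame"][:,:,::-1])
E
```

```text
shift [ 0.721  0.05  -0.39 ] turn [ 0.0002  0.     -0.0005] deg 0.2 t 5.08 F [0.  1.1 0.5] op 0.0269 q [-0.37 -0.6   2.4   0.56  0.7   0.75]
```

View pics/wrist7.png

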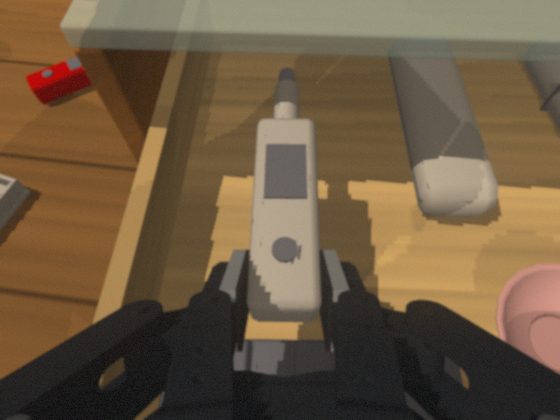

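View pics/scene7.png

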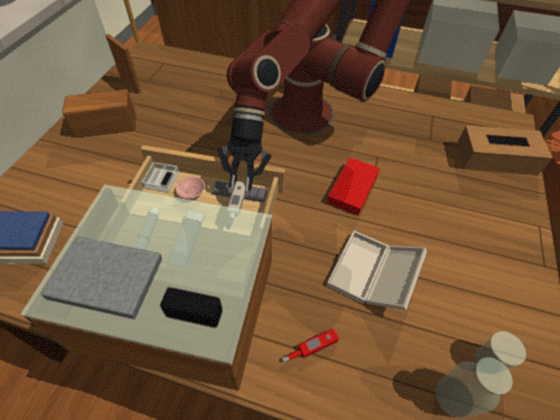

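Request:
move_arm(
  moves=[
    [-0.12,-0.01,0.06,0,0,0],
    [-0.28,-0.03,0.1,0,0,0],
    [-0.28,-0.03,0.12,0,0,0],
    [-0.28,-0.03,0.12,0,0,0],
  ],
)

```text
t: 5.68
tool_pos: [0.4983, -0.0286, 0.1742]
tool_rot: [2.848, 0.191, -1.179]
contact_force: [-0.1, -0.4, -0.7]
opening: 0.0268
```

```bash
python3 - <<'E'
from h import *
togo([0.617,-0.019,0.112],des(7.5,45))
im,T=cam("wrist"); cv2.imwrite(f'pics/w8.png',im["frame"][:,:,::-1])
E
```

```text
shift [ 0.989  0.08  -0.518] turn [ 0.0002  0.0001 -0.0006] deg 0.2 t 5.67 F [-0.1 -0.4 -0.7] op 0.0268 q [-0.42 -0.76  2.46  0.54  0.81  0.76]
```

View pics/w8.png

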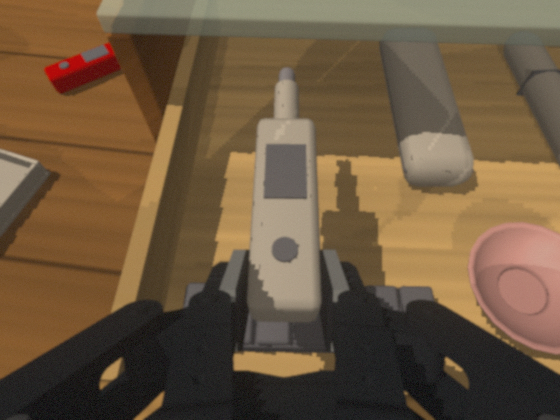

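Request:
move_arm(
  moves=[
    [-0.05,0,0.3,0,0,0],
    [-0.05,0,0.65,0,0,0],
    [-0.05,0,0.95,0,0,0],
    [-0.05,0,0.95,0,0,0],
  ],
)

```text
t: 6.22
tool_pos: [0.4932, -0.0289, 0.2924]
tool_rot: [2.849, 0.19, -1.171]
contact_force: [-0.7, -0.2, -0.8]
opening: 0.0274
```

```bash
python3 - <<'E'
from h import *
np.set_printoptions(precision=4,suppress=True)
togo([0.5135,0.308,0.15],des(-11.5,45))
S,TS=cam("scene")
b=S["frame"]; cv2.imwrite('pics/s9.png',cv2.resize(b[120:330,200:450,::-1],None,fx=3,fy=2.8,interpolation=cv2.INTER_CUBIC))
print('red case',[onz(S,TS,*p,.03) for p in [(352,158),(380,168),(330,200),(358,212)]])
E
```

```text
shift [ 0.169  2.808 -1.186] turn [ 0.0007  0.0008 -0.0534] deg 19.2 t 6.22 F [-0.7 -0.2 -0.8] op 0.0274 q [-0.43 -0.87  2.32  0.46  1.03  0.9 ]
red case [array([0.2016, 0.2153, 0.03  ]), array([0.2173, 0.3047, 0.03  ]), array([0.3864, 0.1857, 0.03  ]), array([0.4041, 0.2692, 0.03  ])]
```

View pics/s9.png

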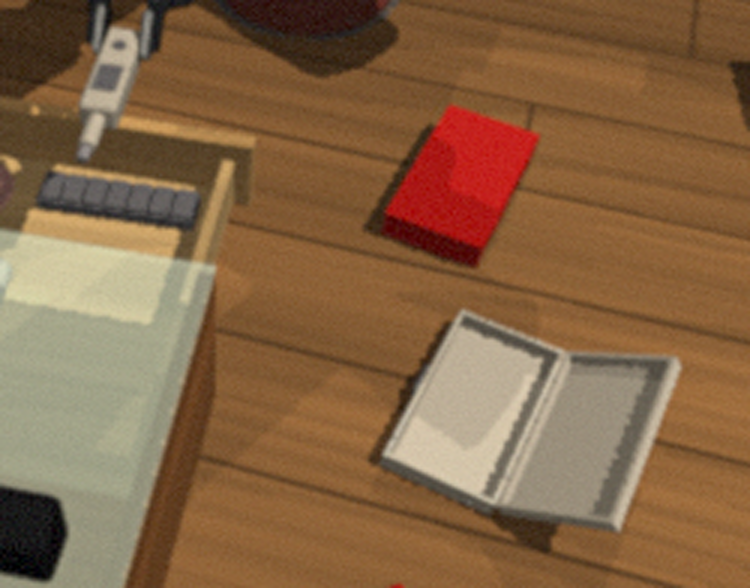

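Request:
move_arm(
  moves=[
    [0.03,0.33,0,0,0,-0.01],
    [0.05,0.66,0,0,0,-0.02],
    [0.06,1,0,0,0,-0.02],
  ],
)

```text
t: 6.65
tool_pos: [0.4982, 0.0929, 0.2846]
tool_rot: [2.896, 0.012, -1.205]
contact_force: [0.6, 0.2, -0.6]
opening: 0.0272
```

Request:
move_arm(
  moves=[
    [0.03,0.33,0,0,0,-0.01],
    [0.05,0.66,0,0,0,-0.02],
    [0.06,1,0,0,0,-0.033],
  ],
)

```text
t: 7.02
tool_pos: [0.505, 0.2114, 0.2846]
tool_rot: [-2.822, 0.281, 1.175]
contact_force: [-0.2, -0.7, -1.1]
opening: 0.0273
```

Request:
move_arm(
  moves=[
    [0.02,0.4,-0.3,0,0,0],
    [0.05,0.81,-0.6,0,0,0],
    [0.05,0.81,-1,0,0,0],
    [0.05,0.81,-1,0,0,0],
  ],
)

```text
t: 7.52
tool_pos: [0.5081, 0.3052, 0.1586]
tool_rot: [-2.824, 0.283, 1.191]
contact_force: [1.0, 0.3, -1.4]
opening: 0.0274
```

```bash
python3 - <<'E'
from h import *
togo([0.5135,0.308,0.10],des(-11.5,45))
for n in("wrist","scene","side"):
    im,T=cam(n); cv2.imwrite(f'pics/{n}10.png',im["frame"][:,:,::-1])
E
```

```text
shift [ 0.045  0.023 -0.488] turn [ 0.0016 -0.0022 -0.001 ] deg 1.0 t 7.53 F [ 1.   0.3 -1.4] op 0.0274 q [ 0.67 -0.18  2.1  -0.8   0.84  2.87]
```

View pics/wrist10.png

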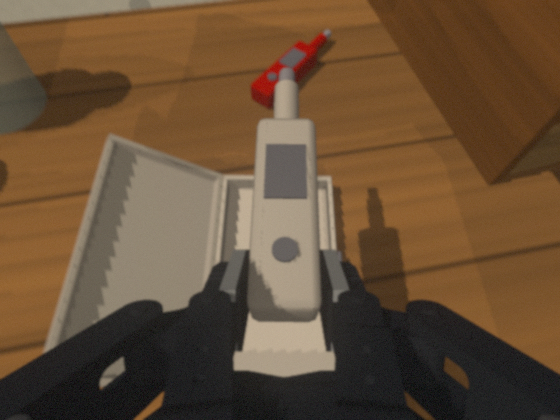

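View pics/side10.png

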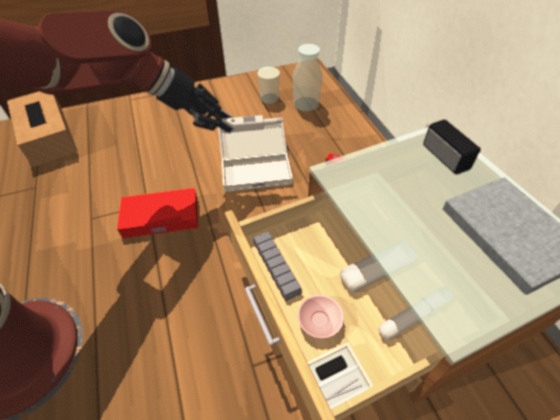

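```bash
python3 - <<'E'
from h import *
togo([0.517,0.309,0.10],des(3.5,45))
togo([0.517,0.309,0.10],des(3.5,42))
E
```

```text
shift [ 0.037  0.015 -0.574] turn [0.0001 0.     0.0409] deg 14.7 t 7.67 F [ 0.3 -0.  -0.4] op 0.0269 q [ 0.67 -0.19  2.09 -0.8   0.84  2.87]
shift [ 0.037  0.015 -0.574] turn [0.0007 0.0084 0.0408] deg 15.0 t 7.67 F [ 0.3 -0.  -0.4] op 0.0269 q [ 0.67 -0.19  2.09 -0.8   0.84  2.87]
```

Request:
move_arm(
  moves=[
    [0.02,0.01,0,0,0,0.02],
    [0.04,0.015,-0.1,0,0,0.041],
    [0.04,0.015,-0.3,0,0,0.041],
    [0.04,0.015,-0.3,0,0,0.041],
  ],
)

```text
t: 8.18
tool_pos: [0.517, 0.308, 0.1323]
tool_rot: [2.878, 0.086, -1.193]
contact_force: [-1.1, 0.0, -0.9]
opening: 0.0267
```

```bash
python3 - <<'E'
from h import *
togo([0.517,0.309,0.10],des(3.5,45))
E
```

```text
shift [-0.     0.009 -0.269] turn [ 0.0003 -0.0001  0.0001] deg 0.1 t 8.18 F [-1.1  0.  -0.9] op 0.0267 q [ 0.58 -0.23  2.19 -0.7   0.57  2.57]
```

Request:
move_arm(
  moves=[
    [0,0.01,-0.25,0,0,0],
    [0,0.01,-0.5,0,0,0],
    [0,0.01,-0.5,0,0,0],
    [0,0.01,-0.5,0,0,0],
  ],
)

```text
t: 8.68
tool_pos: [0.5182, 0.3111, 0.0746]
tool_rot: [2.881, 0.09, -1.189]
contact_force: [-0.1, 0.6, -1.3]
opening: 0.0271
```

```bash
python3 - <<'E'
from h import *
togo([0.517,0.309,0.014],des(3.5,45))
E
```

```text
shift [-0.01  -0.018 -0.505] turn [-0.      0.0004 -0.0002] deg 0.2 t 8.68 F [-0.1  0.6 -1.3] op 0.0271 q [ 0.58 -0.11  2.21 -0.87  0.48  2.76]
```

```bash
python3 - <<'E'
from h import *
togo([0.517,0.309,0.025],des(3.5,41))
E
```

```text
shift [-0.01  -0.018 -0.413] turn [-0.0007  0.0115 -0.0002] deg 4.1 t 8.68 F [-0.1  0.6 -1.3] op 0.0271 q [ 0.58 -0.11  2.21 -0.87  0.48  2.76]
```

Request:
move_arm(
  moves=[
    [-0.01,-0.02,-0.1,0,0.011,0],
    [-0.01,-0.02,-0.25,0,0.011,0],
    [-0.01,-0.02,-0.4,0,0.011,0],
    [-0.01,-0.02,-0.4,0,0.011,0],
    [-0.01,-0.02,-0.4,0,0.011,0],
  ],
)

```text
t: 9.3
tool_pos: [0.5168, 0.3086, 0.0259]
tool_rot: [2.839, 0.091, -1.289]
contact_force: [-0.7, 0.1, 0.1]
opening: 0.027
```

```bash
python3 - <<'E'
from h import *
togo([0.517,0.309,0.017],des(3.5,41))
for n in("wrist","scene","side"):
    im,T=cam(n); cv2.imwrite(f'pics/{n}11.png',im["frame"][:,:,::-1])
    if n!="wrist":
        u,v=map(int,proj(im,T,[.54,.3,.03])); f=im["frame"][max(0,v-80):v+80,u-100:u+100,::-1]; cv2.imwrite(f'pics/{n}11z.png',cv2.resize(f,None,fx=3.5,fy=3.5,interpolation=cv2.INTER_CUBIC))
E
```

```text
shift [ 0.002  0.003 -0.074] turn [-0.0007  0.0004 -0.0002] deg 0.3 t 9.3 F [-0.7  0.1  0.1] op 0.027 q [ 0.56 -0.01  2.19 -0.83  0.44  2.74]
```

View pics/wrist11.png

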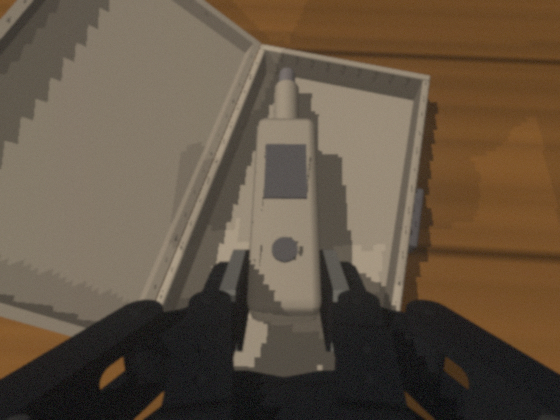

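View pics/scene11z.png

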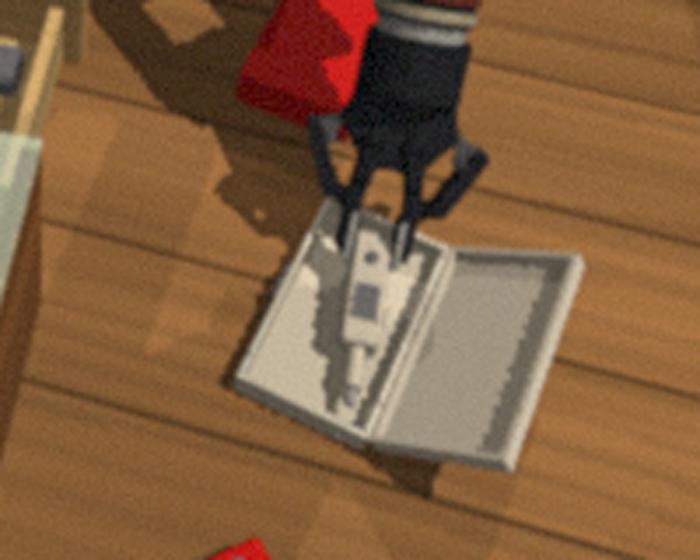

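View pics/side11z.png

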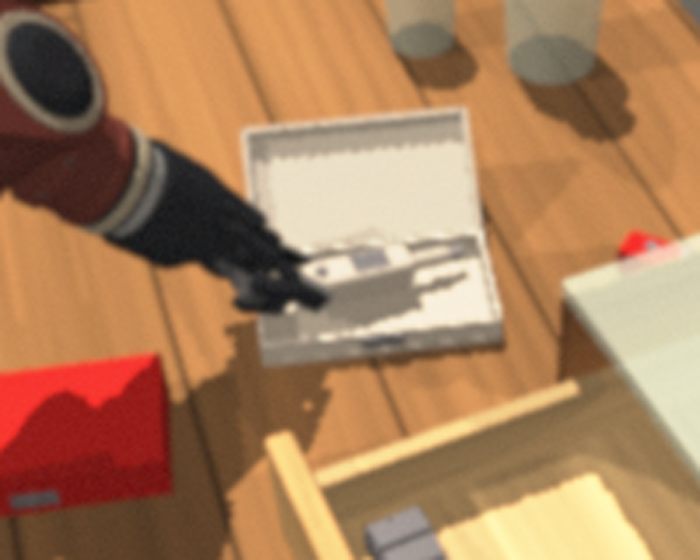

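```bash
python3 - <<'E'
from h import *
np.set_printoptions(precision=4,suppress=True)
im,T=cam("wrist")
cv2.imwrite('pics/w12z.png',cv2.resize(im["frame"][30:330,130:450,::-1],None,fx=2,fy=2,interpolation=cv2.INTER_CUBIC))
fl=onz(im,T,262,47,.022);fr=onz(im,T,429,77,.022);print(fl,fr,np.linalg.norm(fl-fr))
xc=np.array([-(fl-fr)[1],(fl-fr)[0],0])*-1; xc/=np.linalg.norm(xc); yc=(fl-fr)/np.linalg.norm(fl-fr); 
xc=np.cross(yc,[0,0,1]); print('yaw',np.degrees(np.arctan2(xc[1],xc[0])))
c=(fl+fr)/2-xc*.0875; print('centre',c)
for n,p in dict(tip=onz(im,T,287,72,.02),bl=onz(im,T,250,305,.042),br=onz(im,T,321,305,.042),tcp=get_obs()["tool_pos"]).items(): print(n,p,'case',np.dot(p-c,xc),np.dot(p-c,yc))
E
```

```text
[0.6483 0.3298 0.022 ] [0.6304 0.2367 0.022 ] 0.09486474026363512
yaw -10.828932244060749
centre [0.5534 0.2997 0.022 ]
tip [0.6318 0.3145 0.02  ] case 0.0742196656740882 0.029257384810351502
bl [0.4986 0.3199 0.042 ] case -0.057682189061652504 0.009549601516088458
br [0.5001 0.2949 0.042 ] case -0.05151334013426717 -0.014682477239297003
tcp [0.5163 0.3083 0.025 ] case -0.038099899655347706 0.0014447303389631984
```

View pics/w12z.png

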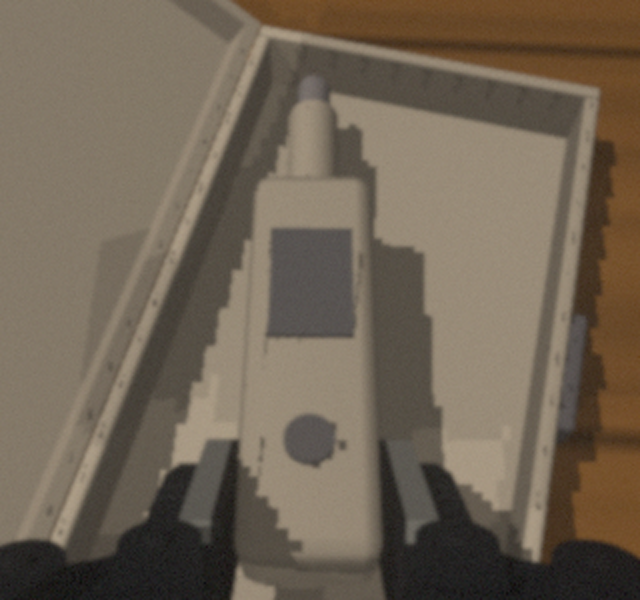

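Request:
move_arm(
  moves=[
    [-0.06,-0.01,0,0,0,0],
    [-0.06,-0.01,-0.03,0,0,0],
    [-0.06,-0.01,-0.05,0,0,0],
    [-0.06,-0.01,-0.07,0,0,0],
    [-0.06,-0.01,-0.07,0,0,0],
  ],
)

```text
t: 10.12
tool_pos: [0.5091, 0.3069, 0.0159]
tool_rot: [2.837, 0.09, -1.291]
contact_force: [-1.5, -0.3, 3.6]
opening: 0.0273
```

```bash
python3 - <<'E'
from h import *
togo([0.51,0.307,0.017],des(3.5,41))
for n in("wrist",):
    im,T=cam(n); cv2.imwrite(f'pics/{n}13.png',im["frame"][:,:,::-1])
E
```

```text
shift [0.008 0.001 0.009] turn [-0.0005  0.0001 -0.0002] deg 0.2 t 10.12 F [-1.5 -0.3  3.6] op 0.0273 q [ 0.57 -0.01  2.21 -0.87  0.43  2.79]
```

View pics/wrist13.png

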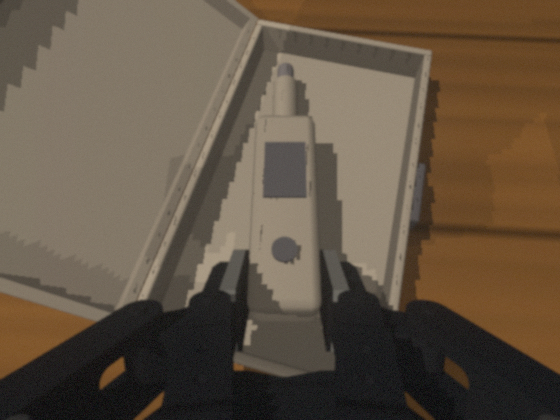

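Request:
move_arm(
  moves=[
    [0,0,-0.02,0,0,0],
    [0,0,-0.03,0,0,0],
    [0,0,-0.03,0,0,0],
  ],
)

```text
t: 10.55
tool_pos: [0.5089, 0.307, 0.0123]
tool_rot: [2.837, 0.09, -1.292]
contact_force: [-1.9, -1.2, 4.4]
opening: 0.0273
```

Request:
move_arm(
  moves=[
    [0,0,0,0,0,0],
    [0,0,0,0,0,0],
    [0,0,0,0,0,0],
  ],
  gripper=0.47,
)

```text
t: 10.92
tool_pos: [0.5081, 0.3063, 0.0111]
tool_rot: [2.836, 0.089, -1.294]
contact_force: [0.4, -0.3, 1.2]
opening: 0.0449
```

```bash
python3 - <<'E'
from h import *
togo([0.51,0.307,0.017],des(3.5,41))
for n in("wrist",):
    im,T=cam(n); cv2.imwrite(f'pics/{n}14.png',im["frame"][:,:,::-1])
E
```

```text
shift [0.016 0.006 0.049] turn [-0.0004 -0.0002 -0.0001] deg 0.2 t 10.93 F [ 0.4 -0.3  1.2] op 0.0449 q [ 0.57  0.    2.21 -0.88  0.42  2.8 ]
```

View pics/wrist14.png

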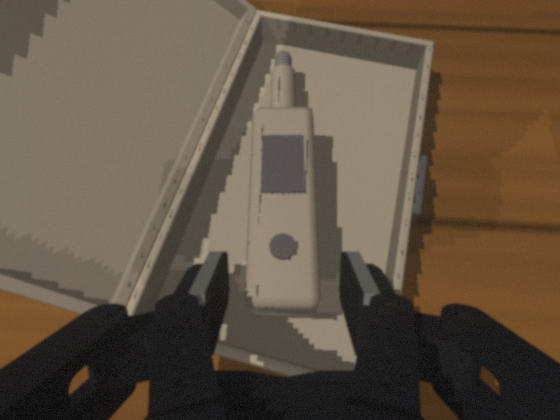

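Request:
move_arm(
  moves=[
    [-0.1,0,0.15,0,0,0],
    [-0.25,0,0.4,0,0,0],
    [-0.3,0,0.9,0,0,0],
    [-0.3,0,1,0,0,0],
    [-0.3,0,1,0,0,0],
  ],
)

```text
t: 11.6
tool_pos: [0.4729, 0.3069, 0.1331]
tool_rot: [2.839, 0.09, -1.29]
contact_force: [0.8, -0.9, -0.4]
opening: 0.0454
```

```bash
python3 - <<'E'
from h import *
np.set_printoptions(precision=4,suppress=True)
togo([0.593,0.4795,0.20],des(-11.3,0))
im,T=cam("wrist"); cv2.imwrite(f'pics/w15.png',im["frame"][:,:,::-1])
D,TD=cam("side");cv2.imwrite(f'pics/s15.png',D["frame"][:,:,::-1])
print('glass',onz(D,TD,268,100,0),'bottle',onz(D,TD,307,108,0),onz(D,TD,295,98,0))
E
```

```text
shift [1.    1.438 0.558] turn [ 0.0071  0.1143 -0.0392] deg 43.6 t 11.6 F [ 0.8 -0.9 -0.4] op 0.0454 q [ 0.61 -0.32  2.24 -0.59  0.67  2.49]
glass [0.6923 0.6086 0.    ] bottle [0.7931 0.5248 0.    ] [0.7773 0.5885 0.    ]
```

View pics/w15.png

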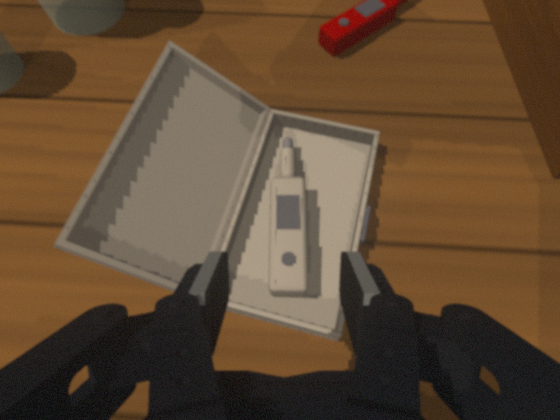

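View pics/s15.png

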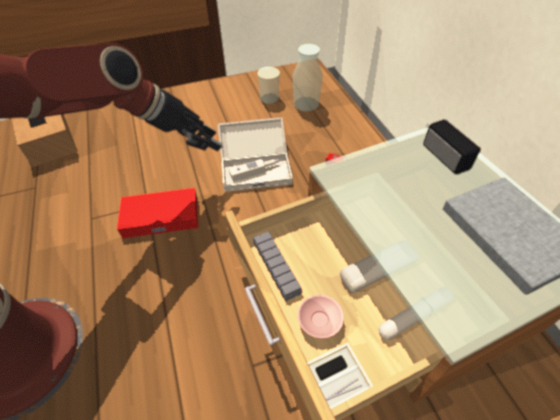

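Request:
move_arm(
  moves=[
    [0.1,0.1,0.4,0.0014,0.023,-0.008],
    [0.3,0.3,0.8,0.003,0.046,-0.016],
    [0.6,0.5,0.8,0.004,0.069,-0.024],
    [0.8,0.7,0.8,0.006,0.092,-0.032],
    [0.9,0.9,0.8,0.007,0.114,-0.039],
    [0.9,0.9,0.8,0.007,0.114,-0.039],
  ],
  gripper=1,
)

```text
t: 12.45
tool_pos: [0.5819, 0.4142, 0.2208]
tool_rot: [-2.113, 0.216, 2.129]
contact_force: [-0.2, -0.9, 0.0]
opening: 0.0002
```

```bash
python3 - <<'E'
from h import *
togo([0.593,0.4795,0.05],des(-11.3,0))
E
```

```text
shift [ 0.093  0.545 -1.423] turn [ 0.0009 -0.0013 -0.0001] deg 0.6 t 12.45 F [-0.2 -0.9  0. ] op 0.0002 q [ 0.51  0.27  1.39 -0.    1.49  2.28]
```

Request:
move_arm(
  moves=[
    [0.1,0.5,0,0,0,0],
    [0.1,0.65,-0.4,0,0,0],
    [0.1,0.65,-0.8,0,0,0],
    [0.1,0.65,-1,0,0,0],
  ],
)

```text
t: 12.95
tool_pos: [0.5893, 0.4908, 0.1017]
tool_rot: [-2.116, 0.214, 2.129]
contact_force: [0.2, -0.4, -0.8]
opening: -0.0
```

Request:
move_arm(
  moves=[
    [0,0,-0.2,0,0,0],
    [0,0,-0.43,0,0,0],
    [0,0,-0.43,0,0,0],
  ],
)

```text
t: 13.32
tool_pos: [0.5912, 0.4913, 0.0536]
tool_rot: [-2.117, 0.212, 2.124]
contact_force: [-0.3, 0.2, -0.1]
opening: -0.0001
```

```bash
python3 - <<'E'
from h import *
togo([0.593,0.4795,0.05],des(-11.3,0))
for n in("wrist","scene","side"):
    im,T=cam(n); cv2.imwrite(f'pics/{n}16.png',im["frame"][:,:,::-1])
im,T=cam("scene");print([proj(im,T,p) for p in ([0.593,0.4795,0.05],)])
E
```

```text
shift [ 0.015 -0.098 -0.03 ] turn [ 0.0005 -0.0006 -0.0003] deg 0.3 t 13.32 F [-0.3  0.2 -0.1] op -0.0001 q [ 0.6   0.52  1.35 -0.    1.27  2.36]
[(np.float64(434.2571771917933), np.float64(290.3471796503016))]
```

View pics/scene16.png

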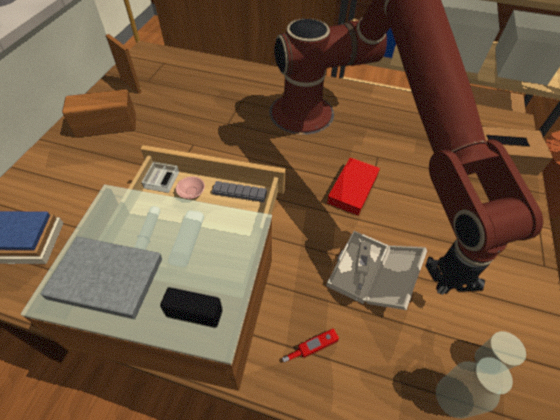

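View pics/side16.png

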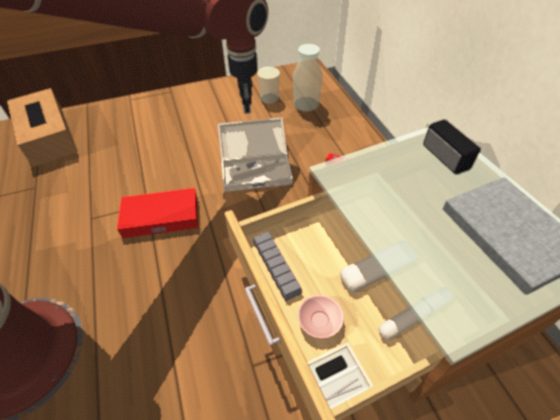

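Request:
move_arm(
  moves=[
    [-0.03,-0.16,-0.1,0,0,0],
    [-0.06,-0.3,-0.1,0,0,0],
    [-0.07,-0.36,-0.04,0,0,0],
    [-0.08,-0.4,0.02,0,0,0],
    [-0.09,-0.45,0.12,0,0,0],
    [-0.09,-0.45,0.12,0,0,0],
  ],
)

```text
t: 14.28
tool_pos: [0.5828, 0.4391, 0.0732]
tool_rot: [-2.122, 0.206, 2.116]
contact_force: [0.1, 0.2, -0.7]
opening: 0.0003
```

```bash
cat >> h.py <<'E'
def YZ():
    o=get_obs();d=o["tool_pos"]-np.array([.5666,.3471,.022]);print('Y,Z mm',np.round([1e3*(d[0]*.196+d[1]*.981),1e3*d[2]],1),'X',round(1e3*(d[0]*.981-d[1]*.196),1),'F',np.round(o['contact_force'],1),'t',o['t'])
E
python3 - <<'E'
from h import *
YZ()
for n in("wrist","side"):
    im,T=cam(n); cv2.imwrite(f'pics/{n}17.png',im["frame"][:,:,::-1])
E
```

```text
Y,Z mm [93.4 51.2] X -2.1 F [ 0.1  0.2 -0.7] t 14.275
```

View pics/side17.png

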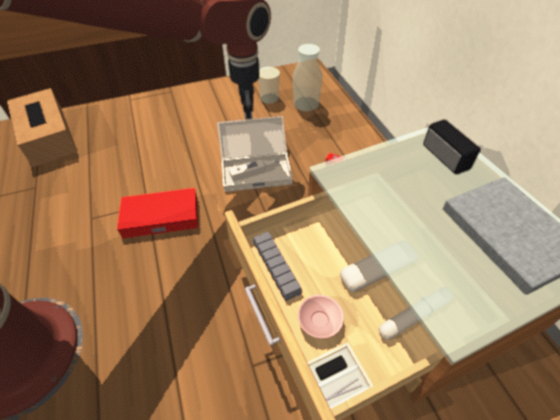

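View pics/wrist17.png

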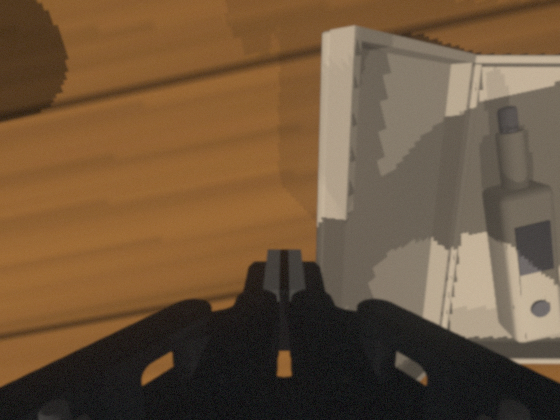

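Request:
move_arm(
  moves=[
    [0.03,0.13,0,0,0,0],
    [0.03,0.13,-0.27,0,0,0],
    [0.03,0.13,-0.27,0,0,0],
    [0,0.02,-0.25,0,0,0],
    [-0.01,-0.05,-0.18,0,0,0],
    [-0.02,-0.11,-0.1,0,0,0],
    [-0.02,-0.11,-0.1,0,0,0],
  ],
)

```text
t: 15.25
tool_pos: [0.58, 0.4261, 0.0601]
tool_rot: [-2.12, 0.206, 2.117]
contact_force: [1.2, 3.2, 6.4]
opening: 0.0004
```

```bash
python3 - <<'E'
from h import *
YZ()
for n in("wrist","side"):
    im,T=cam(n); cv2.imwrite(f'pics/{n}18.png',im["frame"][:,:,::-1])
E
```

```text
Y,Z mm [80.2 38.1] X -2.3 F [1.2 3.2 6.4] t 15.25
```

View pics/side18.png

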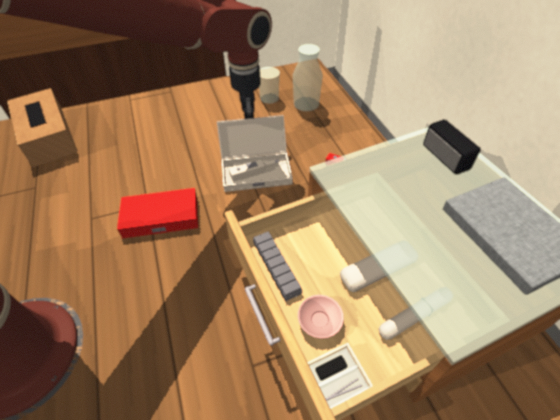

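View pics/wrist18.png

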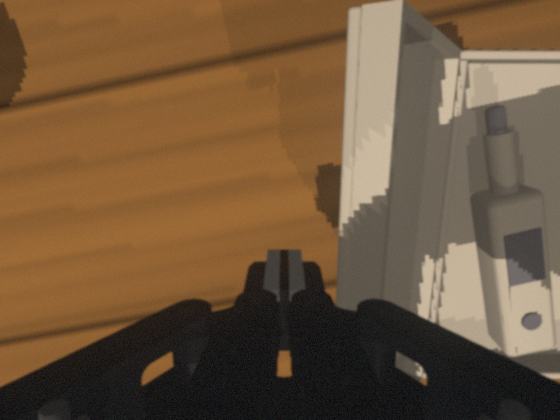

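Request:
move_arm(
  moves=[
    [-0.016,-0.08,0.05,0,0,0],
    [-0.03,-0.15,0.12,0,0,0],
    [-0.046,-0.23,0.18,0,0,0],
    [-0.06,-0.31,0.24,0,0,0],
    [-0.08,-0.41,0.29,0,0,0],
    [-0.1,-0.49,0.32,0,0,0],
    [-0.1,-0.49,0.32,0,0,0],
  ],
)

```text
t: 16.23
tool_pos: [0.5673, 0.3656, 0.0973]
tool_rot: [-2.119, 0.21, 2.119]
contact_force: [-0.5, 0.3, 0.2]
opening: 0.0001
```

```bash
python3 - <<'E'
from h import *
YZ()
for n in("wrist","side"):
    im,T=cam(n); cv2.imwrite(f'pics/{n}19.png',im["frame"][:,:,::-1])
E
```

```text
Y,Z mm [18.3 75.3] X -3.0 F [-0.5  0.3  0.2] t 16.225
```

View pics/side19.png

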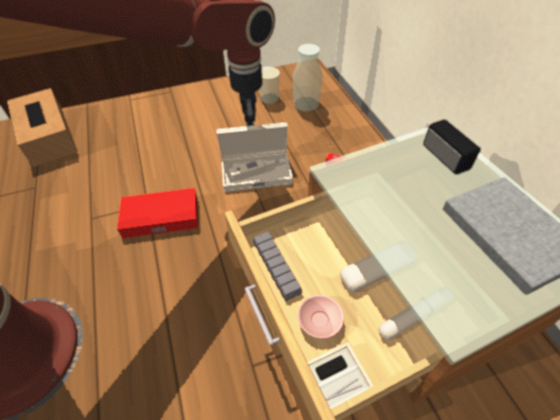

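View pics/wrist19.png

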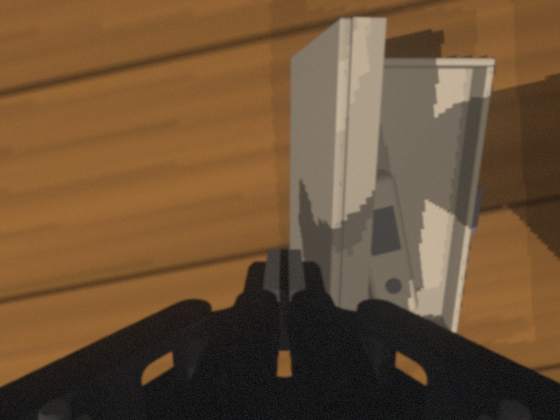

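Request:
move_arm(
  moves=[
    [-0.015,-0.07,0.03,0,0,0],
    [-0.03,-0.15,0.04,0,0,0],
    [-0.046,-0.23,0.03,0,0,0],
    [-0.064,-0.32,0,0,0,0],
    [-0.08,-0.39,-0.03,0,0,0],
    [-0.095,-0.47,-0.08,0,0,0],
    [-0.095,-0.47,-0.08,0,0,0],
  ],
)

```text
t: 17.2
tool_pos: [0.5551, 0.309, 0.0862]
tool_rot: [-2.117, 0.211, 2.122]
contact_force: [-0.6, -0.6, -0.3]
opening: 0.0001
```

```bash
python3 - <<'E'
from h import *
YZ()
for n in("wrist","side"):
    im,T=cam(n); cv2.imwrite(f'pics/{n}20.png',im["frame"][:,:,::-1])
E
```

```text
Y,Z mm [-39.6  64.2] X -3.8 F [-0.6 -0.6 -0.3] t 17.2
```

View pics/side20.png

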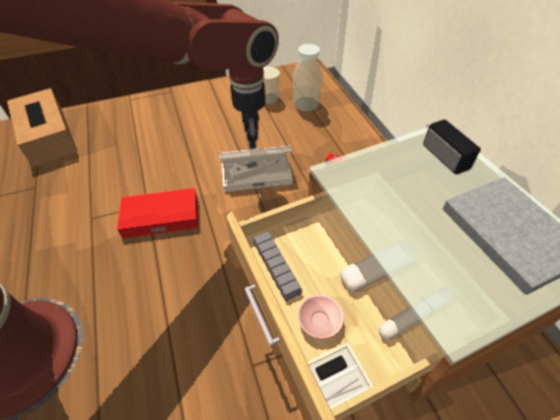

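View pics/wrist20.png

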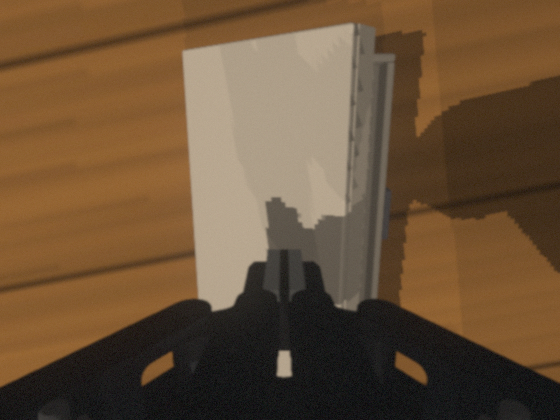

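Request:
move_arm(
  moves=[
    [-0.012,-0.06,-0.05,0,0,0],
    [-0.025,-0.12,-0.1,0,0,0],
    [-0.032,-0.16,-0.15,0,0,0],
    [-0.038,-0.19,-0.2,0,0,0],
    [-0.043,-0.21,-0.25,0,0,0],
    [-0.047,-0.24,-0.3,0,0,0],
    [-0.05,-0.25,-0.35,0,0,0],
    [-0.05,-0.25,-0.35,0,0,0],
  ],
)

```text
t: 18.3
tool_pos: [0.5492, 0.2799, 0.0443]
tool_rot: [-2.118, 0.209, 2.122]
contact_force: [0.2, -0.4, 0.6]
opening: -0.0001
```

```bash
python3 - <<'E'
from h import *
YZ()
for n in("wrist","side"):
    im,T=cam(n); cv2.imwrite(f'pics/{n}21.png',im["frame"][:,:,::-1])
E
```

```text
Y,Z mm [-69.3  22.3] X -3.9 F [ 0.2 -0.4  0.6] t 18.3
```

View pics/side21.png

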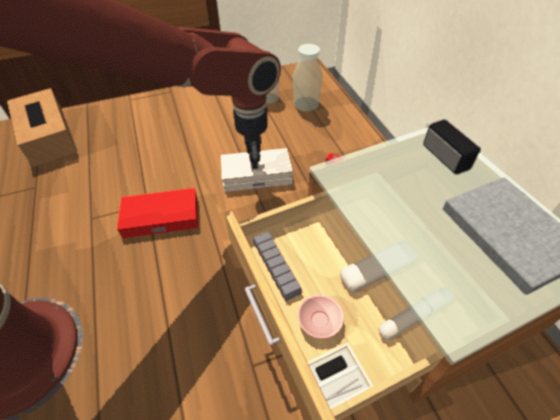

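View pics/wrist21.png

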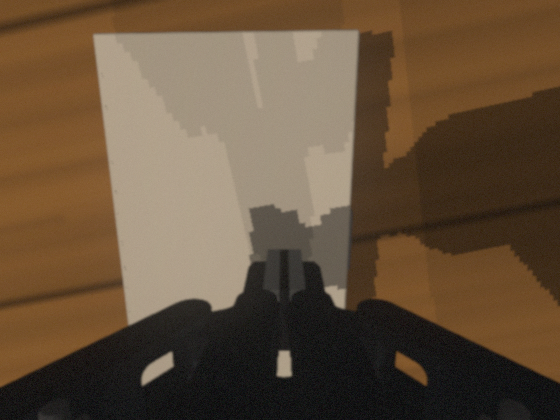

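Request:
move_arm(
  moves=[
    [0,0,-0.03,0,0,0],
    [0,0,-0.06,0,0,0],
    [0,0,-0.06,0,0,0],
  ],
)

```text
t: 18.77
tool_pos: [0.5496, 0.2802, 0.0376]
tool_rot: [-2.119, 0.208, 2.121]
contact_force: [-0.5, 0.3, -0.6]
opening: 0.0001
```

Request:
move_arm(
  moves=[
    [0,0,-0.02,0,0,0],
    [0,0,-0.02,0,0,0],
  ],
)

```text
t: 19.02
tool_pos: [0.55, 0.2803, 0.0361]
tool_rot: [-2.119, 0.208, 2.12]
contact_force: [-0.8, -1.5, 2.6]
opening: -0.0002
```

Request:
move_arm(
  moves=[
    [0,0,-0.02,0,0,0],
    [0,0,-0.02,0,0,0],
  ],
)

```text
t: 19.27
tool_pos: [0.55, 0.2803, 0.0358]
tool_rot: [-2.119, 0.209, 2.121]
contact_force: [-7.2, -3.0, 15.8]
opening: -0.0002
```

Request:
move_arm(
  moves=[
    [0,0,-0.015,0,0,0],
    [0,0,-0.015,0,0,0],
    [0,0,-0.015,0,0,0],
  ],
)

```text
t: 19.65
tool_pos: [0.5502, 0.2803, 0.0357]
tool_rot: [-2.119, 0.209, 2.121]
contact_force: [-11.6, -4.6, 23.6]
opening: 0.0002
```

Request:
move_arm(
  moves=[
    [0,0,-0.012,0,0,0],
    [0,0,-0.012,0,0,0],
    [0,0,-0.012,0,0,0],
    [0,0,-0.012,0,0,0],
  ],
)

```text
t: 20.15
tool_pos: [0.5502, 0.2804, 0.0356]
tool_rot: [-2.118, 0.209, 2.122]
contact_force: [-14.4, -5.7, 30.0]
opening: 0.0001
```

Request:
move_arm(
  moves=[
    [0,0,0.1,0,0,0],
    [0,0,0.4,0,0,0],
    [0,0,0.8,0,0,0],
    [-0.3,0,1,0,0,0],
    [-0.6,0,1,0,0,0],
    [-0.6,0,1,0,0,0],
  ],
)

```text
t: 20.9
tool_pos: [0.4759, 0.2803, 0.1495]
tool_rot: [-2.119, 0.207, 2.121]
contact_force: [0.8, 0.4, 0.6]
opening: 0.0001
```

```bash
python3 - <<'E'
from h import *
YZ()
for n in("wrist","side","scene"):
    im,T=cam(n); cv2.imwrite(f'pics/{n}22.png',im["frame"][:,:,::-1])
    if n!="wrist":
        u,v=map(int,proj(im,T,[.557,.3,.03])); f=im["frame"][max(0,v-60):v+60,u-80:u+80,::-1]; cv2.imwrite(f'pics/{n}22z.png',cv2.resize(f,None,fx=4.5,fy=4.5,interpolation=cv2.INTER_CUBIC))
E
```

```text
Y,Z mm [-83.4 127.5] X -75.9 F [0.8 0.4 0.6] t 20.9
```

Request:
move_arm(
  moves=[
    [-0.3,-0.3,0.5,0,0,0],
    [-0.6,-0.6,1,0,0,0],
    [-0.6,-0.6,1,0,0,0],
    [-0.6,-0.6,1,0,0,0],
  ],
)

```text
t: 21.55
tool_pos: [0.4074, 0.208, 0.2728]
tool_rot: [-2.123, 0.207, 2.112]
contact_force: [-0.9, -0.6, 0.2]
opening: -0.0
```

```bash
python3 - <<'E'
from h import *
np.set_printoptions(precision=4,suppress=True)
Q={}
for n in("scene","side"):
    im,T=cam(n); hsv=cv2.cvtColor(im["frame"],cv2.COLOR_RGB2HSV)
    m=((hsv[...,1]<75)&(hsv[...,2]>110)).astype(np.uint8)*255
    u,v=map(int,proj(im,T,[.557,.3,.03])); w=np.zeros_like(m); w[v-50:v+50,u-60:u+60]=m[v-50:v+50,u-60:u+60]
    w=cv2.morphologyEx(w,cv2.MORPH_OPEN,np.ones((3,3)))
    cs,_=cv2.findContours(w,cv2.RETR_EXTERNAL,cv2.CHAIN_APPROX_NONE); c=max(cs,key=cv2.contourArea)
    r=cv2.approxPolyDP(cv2.convexHull(c),4,True)[:,0]
    print(n,'area',cv2.contourArea(c),r.tolist())
    print(' at z.036',[onz(im,T,*p,.036)[:2].round(4).tolist() for p in r])
    # predicted corners of shut lid top
    C=np.array([.557,.299]);a=np.radians(-11.3);x=np.array([np.cos(a),np.sin(a)]);y=np.array([-x[1],x[0]])
    for lab,z in(('shut top',.036),):
        print(' pred',lab,[np.round(proj(im,T,[*(C+sx*.0875*x+sy*.049*y),z]),1).tolist() for sx,sy in((-1,-1),(1,-1),(1,1),(-1,1))])
a=cv2.imread('pics/side0.png').astype(int);b=get_image("side")["frame"][:,:,::-1].astype(int)
d=(np.abs(cv2.GaussianBlur(a.astype(np.uint8),(5,5),0).astype(int)-cv2.GaussianBlur(b.astype(np.uint8),(5,5),0)).max(2)>35)
n,l,st,ce=cv2.connectedComponentsWithStats(d.astype(np.uint8))
print([(s.tolist()) for s in st[1:] if s[4]>40])
E
```

```text
scene area 2339.5 [[354, 229], [388, 242], [366, 297], [329, 280]]
 at z.036 [[0.4684, 0.2684], [0.4817, 0.3605], [0.6515, 0.3299], [0.635, 0.2369]]
 pred shut top [[354.3, 227.0], [327.9, 279.0], [365.9, 297.3], [389.5, 242.1]]
side area 2284.5 [[286, 149], [291, 183], [225, 190], [222, 155]]
 at z.036 [[0.6509, 0.3277], [0.6193, 0.2059], [0.4615, 0.2389], [0.4849, 0.3639]]
 pred shut top [[222.1, 181.8], [292.3, 174.0], [286.2, 148.4], [220.5, 155.3]]
[[0, 4, 43, 22, 657], [140, 15, 42, 12, 98], [138, 22, 44, 12, 170], [143, 30, 41, 13, 279], [165, 82, 27, 45, 829], [0, 96, 115, 213, 13673], [218, 118, 75, 63, 2933], [222, 175, 71, 12, 355], [531, 174, 29, 34, 393], [266, 187, 28, 5, 56], [228, 192, 25, 5, 51], [225, 210, 34, 64, 695], [341, 221, 9, 8, 49], [319, 227, 31, 25, 372], [158, 258, 114, 162, 8782], [266, 278, 12, 17, 92], [57, 311, 108, 109, 6526], [53, 348, 20, 30, 328], [270, 355, 6, 9, 41]]
```

```bash
python3 - <<'E'
from h import *
for n in("scene","side"):
    a=cv2.imread(f'pics/{n}0.png')[:,:,::-1].copy(); b=get_image(n)["frame"]
    boxes={"scene":dict(dish=(172,172,34,30),tray=(208,178,60,26),glasses=(165,205,42,65),brush=(133,203,28,48)),"side":dict(dish=(297,292,50,48),tray=(250,230,55,70),glasses=(338,240,80,55),brush=(376,285,80,55))}[n]
    for k,(x,y,w,h) in boxes.items():
        p=np.float32(cv2.cvtColor(a[y:y+h,x:x+w],cv2.COLOR_RGB2GRAY)); 
        g=cv2.cvtColor(b[y-8:y+h+8,x-8:x+w+8],cv2.COLOR_RGB2GRAY)
        r=cv2.matchTemplate(g,p.astype(np.uint8),cv2.TM_CCOEFF_NORMED); _,mx,_,loc=cv2.minMaxLoc(r); print(n,k,'shift px',loc[0]-8,loc[1]-8,'score',round(mx,3))
print(get_obs()['t'],get_obs()['dq'].round(3))
E
```

```text
scene dish shift px 0 0 score 0.994
scene tray shift px 0 0 score 0.911
scene glasses shift px 0 0 score 0.965
scene brush shift px 0 0 score 0.977
side dish shift px 0 0 score 0.999
side tray shift px 0 0 score 0.889
side glasses shift px 0 0 score 0.985
side brush shift px 0 0 score 0.999
21.8 [ 0.003 -0.002 -0.    -0.001  0.001 -0.   ]
```

Nothing else in the drawer has moved, the lid is shut and the robot is touching nothing, so I'm handing the job in.

```bash
python3 -c "
from station import finish_job
print(finish_job())"
```

```text
the job is handed in; nothing more can be done
None
```

The thermometer is lying in the white case with the lid shut, and I handed the job in at about 22 s of the 72 s allowed; no verdict was reported.

- **Taking it out:** I gripped the handle by its butt end with the tool tilted 45°. I lifted it clear of the pill tray and drew it out from under the glass.
- **Placing it:** The arm neared a joint limit over the case, so I set the thermometer down about 15° askew to the case and about 4° nose-down, then let go. A picture taken after I let go and backed off shows it flat inside the walls.
- **Closing the lid:** I swung the lid over with the closed fingers and pressed down with about 30 N vertically, plus some sideways force. The lid top stayed at 35.6 mm against the nominal 36 mm.

**Last checks:**
- **Lid:** In the scene camera the lid's corners match the shut position to within about 2 pixels. The side camera's two hinge-side corners agree. Its front corners were mixed up with the bright case wall and prove nothing.
- **Other things in the drawer:** The dish, tray and two white cases show no shift in either camera. The tray's match score was lower (about 0.9), probably from shadow.
- **Contact:** The force reading is near zero with the arm clear of everything.
- **Not seen by eye:** I reached the limit for viewing pictures after the press, so these last checks were computed from the images rather than looked at.

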